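# Pile up the domino things on the board

### The job

Push the closed pine domino box up the bevelled edge of the raised wooden board until it sits wholly on the board's flat top, then stack the tin and the glass tumbler on it as one steady pile, widest base lowest and each upright and centred on the one beneath. Slide the box rather than lifting it, and set the tin and the glass down without dropping or tipping them. Leave the bottle, the ashtray and the two loose dominoes where they are.

Things in the scene. Friction and masses are not known exactly. Their poses are not given: they have to be found in the camera images.
- board: Dark wooden serving board fixed to the table. Flat top 240 mm along its x, 180 mm along its y, 10 mm above the table; origin at table height under the centre of that flat top, z up. Its +y edge alone is bevelled: a plane ramp of paler worn wood across the full 240 mm width, rising from the table at y = 150 mm to the flat top at y = 90 mm. The other three edges are plain 10 mm steps.
- domino_box: Closed pine box, brass hook latch on its +x end: 160 mm along x, 110 along y, 45 high, about 0.55 kg. Origin at the centre of its underside, z up. Starts in front of the bevel, its -y long side towards it; too wide to grip. Slides when pushed on its +y side with 2 to 6 N, briefly up to 20 N as its rear edge climbs the bevel; less if the fingers, which grip its side, rise with it.
- tin: Plain bare-metal flat tin with a flat top, 105 mm along x, 64 mm along y, 32 mm high, about 0.16 kg, stiff; it cannot open. Origin at the centre of its underside, z up.
- tumbler: Ridged clear glass tumbler, open at the top, stiff: 85 mm high, outer diameter 54 mm at the base growing evenly to 62 mm at the rim, about 0.22 kg. Starts upright on the table. Origin at the centre of its underside, z up along its axis.
- bottle: Bystander: green glass soda bottle standing up, 62 mm diameter, 230 mm high. Origin at the centre of its underside.
- ashtray: Bystander: round tin ashtray, 110 mm across, 24 mm high. Origin at the centre of its underside.
- domino_a: Bystander: ivory-coloured domino with black pips lying flat, 56 x 28 x 11 mm, origin at the centre of its underside.
- domino_b: Bystander: another such domino, 56 x 28 x 11 mm, origin at the centre of its underside.
Mind the look-alikes: they are no part of the job. Several things have the shape of the tin; the one meant has the colours described above. Several things have the shape of the tumbler; the one meant has the colours described above.

How it is judged:
By the outcome, as a careful person would: the job done as asked, in the order asked, and still so for the second after the job is handed in, with the robot touching nothing.
It also fails if it takes over 70 s, if anything falls off the work surface, if the arm or the gripper's body presses on something with over 40 N, if the wrist force passes 120 N, or if a joint passes its speed limit or range.

### The arm

A 6-joint arm with a two-finger parallel gripper is mounted at the origin on the work surface. World frame = base frame: x ahead of the robot, y to its left, z up, the work surface at z = 0. Lengths are in m, angles in rad, forces in N, time in s.
With the tool pointing down it reaches from about 0.425 to 1.125 m from the base axis. Payload 14.9 kg.
Tool frame: the origin (TCP) lies at the very end of the fingers, on their centre line; the grasp point (between the pads) lies 19 mm behind it; z points along the fingers, y is the direction in which the jaws open and shut (so a half turn about z gives the same grasp; the last joint's range is limited). The gripper opens to 91 mm and grips with 3 to 60 N. Pads are 32 mm wide; open, the fingers measure 118 mm over their backs; the gripper's body (76 mm by 178 mm) begins 60 mm behind the grasp point.
Start: joints at [1.173, 0.379, 1.734, -0, 1.028, -0.033], TCP at [0.25, 0.654, 0.184] pointing down, gripper open.
Joint ranges: [-2.77, 2.77], [-0.74, 2.19], [0, 2.66], [-1.06, 4.2], [0.31, 2.87], [-3.08, 3.08]. Speed limits (rad/s): [1.89, 1.89, 2.39, 3.14, 3.14, 3.14].

### API

Orientations are given as a unit quaternion [x, y, z, w].
In Python, from rig import manip, claw, ik, state, vision, job_done gives the robot as it stands. Calls block until the motion is done:
- manip.move_pose(position, orientation): joint-space move of the TCP to a pose.
- manip.move_straight(position, rate=0.15, frame=None, until_force=None): straight line of the TCP; frame=None keeps the orientation; rate is the mean speed in m/s. With until_force (N) it stops when the force on the tool has changed by that much, and returns True; else False.
- manip.move_j(angles): joint-space move.
- claw.let_go() and claw.grasp(f_grip=None): open the fingers fully, or close them until they stop; f_grip is the grip in N (None keeps the last).
- manip.wait(seconds).
- ik(position, orientation): joint angles nearest the present ones, or None.
- state(): the state.
- vision.capture(name): name is "scene" or "top"; returns a dict with "color" (384x512x3 uint8, blue, green, red), "range_z" (384x512 float32, m along the optical axis (not along the pixel's ray), 0 where there is no reading), "fx", "fy", "cx", "cy" (pixels), "R" (3x3) and "t" (3): a world point X has camera coordinates R X + t. Camera axes: x right, y down, z forward; pixel columns grow to the right and rows downward; lengths in m; the calibration is good to about 2 mm. A picture is of the moment at which its call begins.
A pose or a line that the arm cannot do raises manip.MotionError and nothing moves.
- job_done(): hands the job in, once; it reports no verdict.
The state is a dict: "t": time; "joints": joint angles; "qvel": joint speeds; "effort": joint torques, N m; "tool_pos": TCP position; "orientation": TCP orientation; "force": force on the tool from outside, world axes, zero at the start; "ft_torque": the same for the moment, N m; "grip_width": opening from 0.0 (shut) to 1.0 (fully open).
Only numpy, scipy, OpenCV 4.12 (cv2) and the standard library are available. Lean on these libraries where they do the work, as an engineer would, in place of code of your own. Each camera call takes 0.05 s, during which the arm holds its last target.

## Working session

There is one attempt and no reset: what is moved stays moved. The work goes in short steps, each a Python script; the robot and the scene stay as the last script left them, time stands still between calls to the robot, and variables do not carry over. Pictures are saved under pics/ and viewed, and the job is handed in when it is done.

```bash
mkdir -p pics; ls; python3 - <<'E'
from rig import *
import cv2,numpy as np,pickle
for n in("scene","top"):
    c=vision.capture(n); pickle.dump(c,open(f"{n}0.pkl","wb")); cv2.imwrite(f"pics/{n}0.png",c["color"])
    print(n,c["fx"],c["cx"],c["cy"],(-c["R"].T@c["t"]).round(3), c["R"].round(2).tolist())
print(state())
E
```

```text
pics
scene 395.9717953840729 252.93091745887344 189.33180011126498 [ 1.252 -0.105  0.572] [[0.01, 1.0, -0.01], [0.6, -0.02, -0.8], [-0.8, 0.0, -0.6]]
top 367.3356981982506 261.26157395082066 195.079708582055 [ 0.388 -0.104  0.901] [[-0.02, -1.0, 0.03], [-0.98, 0.01, -0.18], [0.18, -0.03, -0.98]]
{'t': 0.1, 'joints': array([ 1.17270227e+00,  3.79344211e-01,  1.73468997e+00,  2.03686023e-05,
        1.02848158e+00, -3.32950652e-02]), 'qvel': array([ 6.34384115e-04, -4.07956115e-05, -9.62101933e-04,  2.13571910e-03,
       -4.85653441e-04, -4.22884285e-04]), 'effort': array([ 1.36608935e-03, -7.65029883e+01, -4.35291159e+01,  6.52831653e-02,
        3.98389273e-02,  5.00767862e-05]), 'tool_pos': array([0.24959133, 0.6536075 , 0.18297824]), 'orientation': array([ 1.81394938e-01,  9.83410221e-01, -4.48993732e-04, -1.07303337e-04]), 'force': array([ 0.38655783, -0.24204358,  0.59441638]), 'ft_torque': array([0.00190702, 0.02630511, 0.0308127 ]), 'grip_width': 0.9978790541748925}
```

View pics/scene0.png

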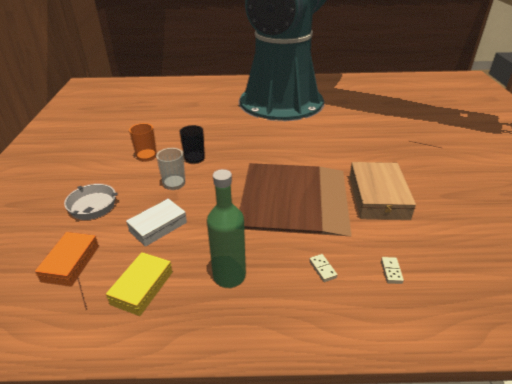

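View pics/top0.png

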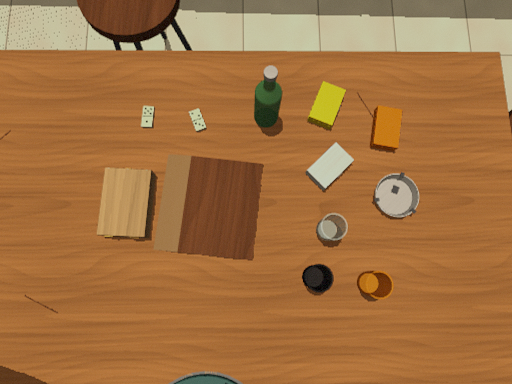

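```bash
cat > h.py <<'E'
import cv2,numpy as np,pickle
def plane(c,uv,z):
    uv=np.atleast_2d(np.asarray(uv,float)); d=np.c_[(uv[:,0]-c["cx"])/c["fx"],(uv[:,1]-c["cy"])/c["fy"],np.ones(len(uv))]@c["R"]
    o=-c["R"].T@c["t"]; return o+d*((z-o[2])/d[:,2])[:,None]
def proj(c,X):
    p=np.atleast_2d(X)@c["R"].T+c["t"]; return np.c_[p[:,0]/p[:,2]*c["fx"]+c["cx"],p[:,1]/p[:,2]*c["fy"]+c["cy"]]
def cloud(c):
    z=c["range_z"]; v,u=np.indices(z.shape); p=np.dstack([(u-c["cx"])/c["fx"]*z,(v-c["cy"])/c["fy"]*z,z])
    P=(p-c["t"])@c["R"]; P[z==0]=np.nan; return P
E
python3 - <<'E'
from h import *
s=pickle.load(open("scene0.pkl","rb"));t=pickle.load(open("top0.pkl","rb"))
a=cv2.resize(s["color"][110:310,30:260],None,fx=3,fy=3,interpolation=cv2.INTER_CUBIC)[:600,:690]
cv2.imwrite("pics/cropS.png",a)
b=cv2.resize(t["color"][80:310,80:430],None,fx=2.28,fy=2.28,interpolation=cv2.INTER_CUBIC);cv2.imwrite("pics/cropT.png",b)
for n,c in(("s",s),("t",t)):
    P=cloud(c); print(n,np.isnan(P[...,0]).mean())
    for nm,uv in {"s":dict(box=(382,180),board=(283,195),tin=(157,217),table=(100,330)),"t":dict(box=(125,203),board=(225,205),ramp=(172,203),tin=(330,166),table=(60,150),ashtray=(397,197),glass=(333,222))}[n].items(): print(nm,P[uv[1],uv[0]].round(4))
E
```

```text
s 0.004038492838541667
box [0.5291 0.1898 0.0452]
board [ 0.5349 -0.0334  0.0123]
tin [ 0.6272 -0.3028  0.0331]
table [ 8.690e-01 -3.584e-01  1.000e-04]
t 0.0044097900390625
box [0.5298 0.1849 0.0462]
board [ 0.5279 -0.0453  0.0113]
ramp [0.5356 0.0851 0.0035]
tin [ 0.6188 -0.304   0.032 ]
table [6.739e-01 3.685e-01 1.000e-04]
ashtray [ 0.5447 -0.476   0.0035]
glass [ 0.4828 -0.3089  0.0116]
```

View pics/cropS.png

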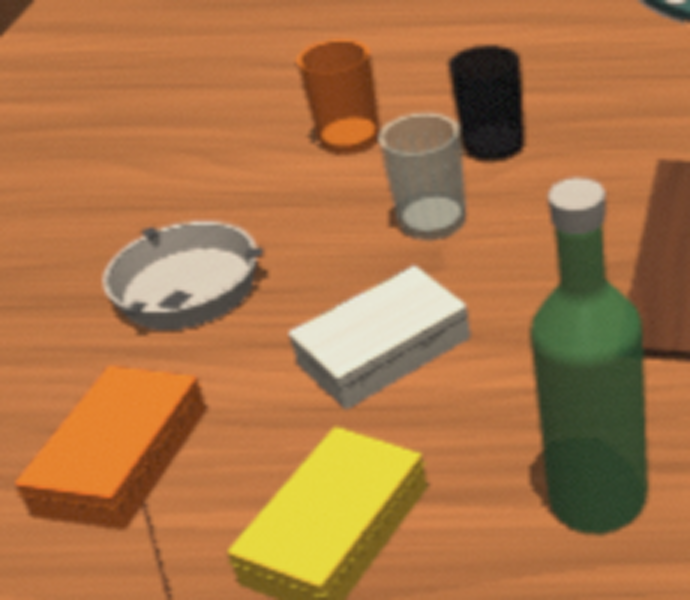

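View pics/cropT.png

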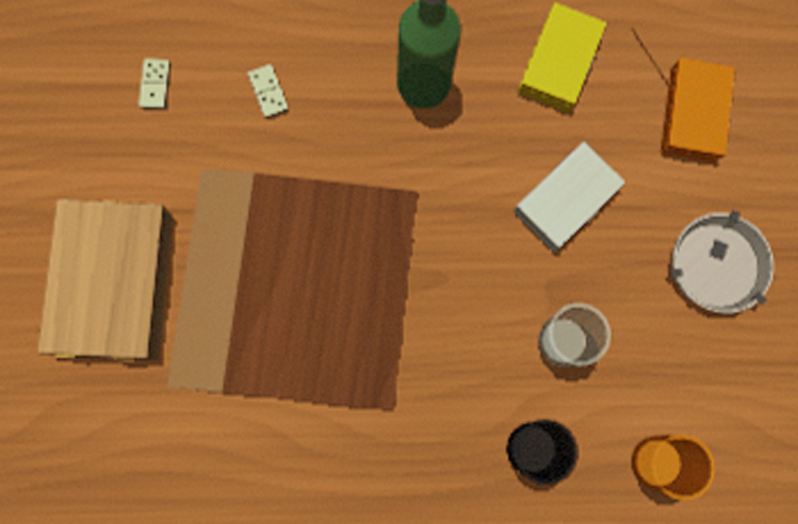

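The images show three tin-shaped things in the top view: grey-white at (330,166), yellow at (327,104) and orange at (388,128). The grey-white one is the bare metal tin. There are three tumblers: clear at (333,229), black at (318,278) and orange at (376,285). The clear grey one is the glass tumbler. The enlarged crops confirm both choices. The box at (125,203) lies left of the pale ramp at (172,203).

```bash
cat >> h.py <<'E'
def rect(xy):
    (c,(w,h),a)=cv2.minAreaRect((xy*1000).astype(np.float32)); 
    if w<h: w,h,a=h,w,a+90
    return np.array(c)/1000,w,h,(a+90)%180-90   # a: heading of long side in world deg
def toprect(c,u0,u1,v0,v1,zlo,zhi,zt):
    P=cloud(c)[v0:v1,u0:u1,2]; m=((P>zlo)&(P<zhi)).astype(np.uint8)
    n,l,st,_=cv2.connectedComponentsWithStats(m); k=1+np.argmax(st[1:,4]); v,u=np.nonzero(l==k)
    return rect(plane(c,np.c_[u+u0,v+v0],zt)[:,:2])
E
python3 - <<'E'
from h import *
s=pickle.load(open("scene0.pkl","rb"));t=pickle.load(open("top0.pkl","rb"))
print("box t",toprect(t,85,165,155,250,.040,.052,.045))
print("box s",toprect(s,340,425,150,225,.038,.052,.045))
print("tin t",toprect(t,300,360,140,195,.027,.038,.032))
print("tin s",toprect(s,115,200,190,250,.027,.038,.032))
for n,c,w in(("t",t,(150,270,145,270)),("s",s,(235,360,155,245))):
    u0,u1,v0,v1=w; im=c["color"][v0:v1,u0:u1]; hsv=cv2.cvtColor(im,cv2.COLOR_BGR2HSV)
    m=cv2.inRange(im,(0,0,0),(255,255,118)) if 0 else ((im[...,2]<130)&(cloud(c)[v0:v1,u0:u1,2]<.02)).astype(np.uint8)
    m=cv2.morphologyEx(m,cv2.MORPH_OPEN,np.ones((3,3)))
    nn,l,st,_=cv2.connectedComponentsWithStats(m);k=1+np.argmax(st[1:,4]);v,u=np.nonzero(l==k)
    cv2.imwrite(f"pics/m_{n}.png",(l==k).astype(np.uint8)*255)
    print("board",n,rect(plane(c,np.c_[u+u0,v+v0],.01)[:,:2]), im[im.shape[0]//2,::10,:].tolist())
# heights near tumbler
for n,c,w in(("t",t,(310,355,205,250)),("s",s,(150,192,140,195))):
    u0,u1,v0,v1=w;P=cloud(c)[v0:v1,u0:u1].reshape(-1,3);q=P[(P[:,2]>.078)&(P[:,2]<.095)]
    print("rim",n,len(q),cv2.minEnclosingCircle((q[:,:2]*1000).astype(np.float32)),P[:,2].max())
E
```

```text
box t (array([0.53283984, 0.18642195]), 159.73428344726562, 111.31291961669922, -3.5850448608398438)
box s (array([0.53943506, 0.18330016]), 170.1373748779297, 112.71839141845703, -3.5631866455078125)
tin t (array([ 0.62114069, -0.30483698]), 105.1968765258789, 63.39137268066406, -47.313995361328125)
tin s (array([ 0.625995  , -0.30615881]), 106.85509490966797, 70.56888580322266, -46.708709716796875)
board t (array([ 0.52405212, -0.03599156]), 239.5677490234375, 181.55662536621094, -6.975395202636719) [[25, 49, 65], [72, 118, 161], [76, 121, 161], [74, 120, 162], [37, 67, 116], [44, 76, 126], [42, 72, 120], [32, 64, 111], [42, 72, 124], [39, 70, 115], [34, 61, 107], [53, 101, 159]]
board s (array([ 0.5306488 , -0.02977132]), 248.4283905029297, 192.68377685546875, -6.917716979980469) [[66, 112, 178], [43, 67, 110], [42, 67, 110], [50, 74, 122], [49, 73, 121], [48, 71, 120], [48, 76, 125], [44, 69, 115], [46, 69, 117], [82, 126, 175], [82, 127, 176], [83, 127, 176], [43, 63, 87]]
rim t 175 ((464.9761047363281, -294.0882263183594), 30.854137420654297) nan
rim s 197 ((467.5231628417969, -293.9541931152344), 32.11980438232422) nan
```

```bash
cat >> h.py <<'E'
from scipy.spatial.transform import Rotation as R_
def down(yawdeg):  # tool y (jaw) heading in world, tool z down
    a=np.radians(yawdeg); y=np.array([np.cos(a),np.sin(a),0]); z=np.array([0,0,-1.]); x=np.cross(y,z)
    return R_.from_matrix(np.c_[x,y,z]).as_quat()
BC=np.array([.5240,-.0360]); BA=-6.97
bx=np.array([np.cos(np.radians(BA)),np.sin(np.radians(BA))]); by=np.array([-bx[1],bx[0]])
def b2w(x,y): return BC+x*bx+y*by
def w2b(p): d=np.asarray(p)[:2]-BC; return np.array([d@bx,d@by])
E
python3 - <<'E'
from h import *
from rig import *
s=pickle.load(open("scene0.pkl","rb"));t=pickle.load(open("top0.pkl","rb"))
for n,c,w in(("t",t,(235,300,60,135)),("s",s,(200,250,165,290))):
    u0,u1,v0,v1=w;P=cloud(c)[v0:v1,u0:u1].reshape(-1,3)
    for lo,hi in((.03,.1),(.2,.24)):
        q=P[(P[:,2]>lo)&(P[:,2]<hi)]
        if len(q)>5:print("bottle",n,lo,len(q),q.min(0).round(3),q.max(0).round(3))
print("box in board",w2b((.5328,.1864)))
for y in(.222+.055+.05,.07):
  for a in(BA,BA+180):
    for z in(.02,.2): print(y,a,z,ik(np.r_[b2w(-.018,y),z],down(a)))
for a in(43,-137):print("tin",a,ik([.6211,-.3048,.006],down(a)))
for a in(83,-97):print("tinplace",a,ik(np.r_[b2w(-.018,0),.061],down(a)))
for a in (90,-90):print("tum",a,ik([.466,-.294,.035],down(a)), ik(np.r_[b2w(-.018,0),.122],down(a)))
E
```

```text
bottle t 0.03 278 [ 0.728 -0.18   0.03 ] [ 0.757 -0.118  0.1  ]
bottle t 0.2 223 [ 0.745 -0.163  0.2  ] [ 0.773 -0.136  0.233]
bottle s 0.03 972 [ 0.757 -0.182  0.03 ] [ 0.793 -0.12   0.1  ]
bottle s 0.2 416 [ 0.748 -0.165  0.2  ] [ 0.776 -0.136  0.233]
box in board [-0.01825319  0.2218243 ]
0.327 -6.97 0.02 [ 4.51797018e-01  4.85777381e-01  1.94873762e+00 -4.44089210e-16
  7.07077650e-01  5.73446467e-01]
0.327 -6.97 0.2 [ 4.51797018e-01  2.33668912e-01  1.89490204e+00 -4.44089210e-16
  1.01302170e+00  5.73446467e-01]
0.327 173.03 0.02 [ 4.51797018e-01  4.85777381e-01  1.94873762e+00 -4.44089210e-16
  7.07077650e-01 -2.56814619e+00]
0.327 173.03 0.2 [ 4.51797018e-01  2.33668912e-01  1.89490204e+00 -4.44089210e-16
  1.01302170e+00 -2.56814619e+00]
0.07 -6.97 0.02 [ 2.40132638e-02  3.62760140e-01  2.15360988e+00 -4.44089210e-16
  6.25222637e-01  1.45662713e-01]
0.07 -6.97 0.2 [ 2.40132638e-02  6.39430822e-02  2.09315110e+00 -4.44089210e-16
  9.84498469e-01  1.45662713e-01]
0.07 173.03 0.02 [ 2.40132638e-02  3.62760140e-01  2.15360988e+00 -4.44089210e-16
  6.25222637e-01 -2.99592994e+00
[... 264 characters left out ...]
  1.79363111e+00 -4.44089210e-16
  7.52778043e-01  1.90120330e+00]
tinplace 83 [-1.12661840e-01  2.73737431e-01  2.16693635e+00 -4.44089210e-16
  7.00918876e-01 -1.56128512e+00]
tinplace -97 [-1.12661840e-01  2.73737431e-01  2.16693635e+00 -4.44089210e-16
  7.00918876e-01  1.58030753e+00]
tum 90 [-6.05131679e-01  3.78041988e-01  2.08423390e+00 -4.44089210e-16
  6.79316769e-01 -2.17592801e+00] [-1.12661840e-01  1.66290164e-01  2.15018030e+00 -4.44089210e-16
  8.25122189e-01 -1.68345817e+00]
tum -90 [-6.05131679e-01  3.78041988e-01  2.08423390e+00 -4.44089210e-16
  6.79316769e-01  9.65664648e-01] [-1.12661840e-01  1.66290164e-01  2.15018030e+00 -4.44089210e-16
  8.25122189e-01  1.45813449e+00]
```

```bash
python3 - <<'E'
from h import *
from rig import *
q=down(BA)
manip.move_pose(np.r_[b2w(-.018,.335),.15],q)
manip.move_straight(np.r_[b2w(-.018,.335),.018],rate=.15)
def P(m,r): s=state(); print(m,r,round(s["t"],2),w2b(s["tool_pos"]).round(4),s["tool_pos"][2].round(4),s["force"].round(1))
P("down",0)
r=manip.move_straight(np.r_[b2w(-.018,.225),.018],rate=.06,until_force=30);P("flat",r)
if not r:
    r=manip.move_straight(np.r_[b2w(-.018,.172),.018],rate=.06,until_force=30);P("crest",r)
c=vision.capture("top");cv2.imwrite("pics/p1.png",c["color"]);pickle.dump(c,open("p1.pkl","wb"))
c=vision.capture("scene");cv2.imwrite("pics/p1s.png",c["color"])
E
```

```text
down 0 2.83 [-0.0174  0.3354] 0.0189 [-0.2  0.3  0.4]
flat False 4.82 [-0.018   0.2252] 0.018 [ 0.2 -0.2  0.3]
crest False 5.85 [-0.0179  0.1722] 0.0181 [-0.7  0.8  0.2]
```

View pics/p1s.png

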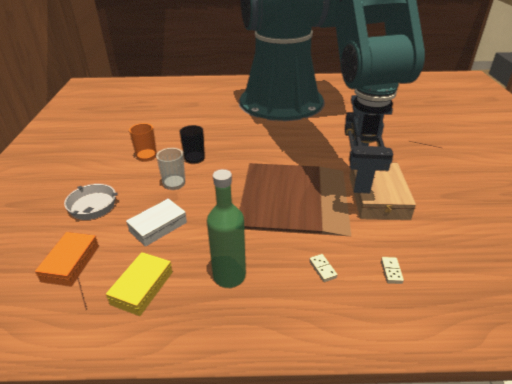

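View pics/p1.png

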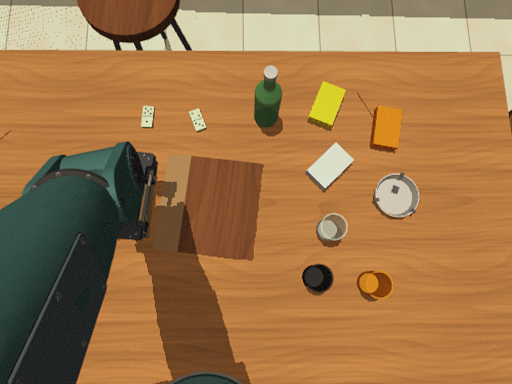

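```bash
python3 - <<'E'
from h import *
from rig import *
c=vision.capture("scene");im=c["color"]
cv2.imwrite("pics/p2s.png",cv2.resize(im[90:240,320:450],None,fx=4,fy=4,interpolation=cv2.INTER_CUBIC))
s=state();print(s); print(proj(c,[s["tool_pos"],s["tool_pos"]+[0,0,.1]]))
P=cloud(c)[90:240,320:450].reshape(-1,3);q=P[(P[:,2]>.02)&(P[:,2]<.06)];print(q.min(0),q.max(0))
E
```

```text
{'t': 6.0, 'joints': array([ 2.11831178e-01,  4.00999799e-01,  2.09735039e+00, -1.01863613e-05,
        6.43186851e-01,  3.33108126e-01]), 'qvel': array([-2.29329291e-03, -1.29658057e-03,  9.66203539e-04, -8.70128059e-05,
       -1.22454569e-05, -1.55473267e-04]), 'effort': array([-1.23450193e-01, -6.36128139e+01, -2.88691717e+01,  5.00784803e-02,
        8.68973206e-03,  1.95831271e-03]), 'tool_pos': array([0.52704347, 0.13717553, 0.01799856]), 'orientation': array([7.48656057e-01, 6.62958602e-01, 2.27307865e-05, 1.63081154e-05]), 'force': array([-0.27583632,  0.23982648,  0.04813012]), 'ft_torque': array([-0.13400289,  0.03387816, -0.03895474]), 'grip_width': 1.0017759441201917}
[[356.7890678  189.49083505]
 [363.48338601 152.44624847]]
[0.45833238 0.11210826 0.02003631] [0.61903925 0.24430981 0.05999435]
```

View pics/p2s.png

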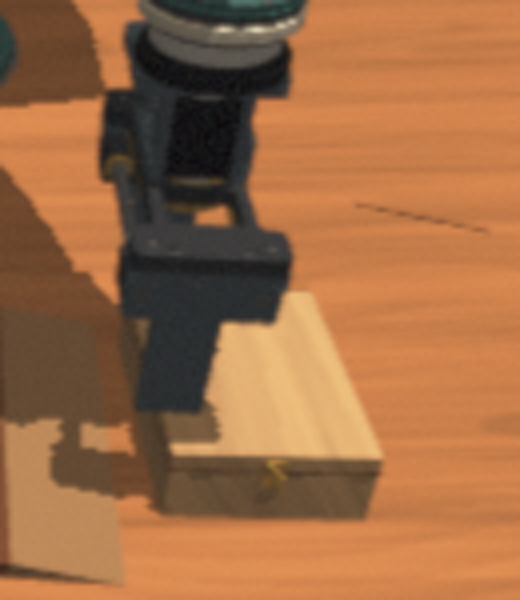

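```bash
python3 - <<'E'
from h import *
from rig import *
c=vision.capture("scene");P=cloud(c)
for v in range(176,200,2): print(v,P[v,362].round(3),P[v,366].round(3),P[v,370].round(3))
for z in (.018,.04,.05,.06): print(z,proj(c,[np.r_[b2w(-.018+.052,.172),z]]))
E
```

```text
176 [0.587 0.123 0.098] [0.587 0.131 0.099] [0.587 0.14  0.098]
178 [0.584 0.125 0.091] [0.587 0.132 0.093] [0.586 0.141 0.093]
180 [0.585 0.125 0.087] [0.585 0.133 0.087] [0.587 0.141 0.088]
182 [0.585 0.126 0.082] [0.586 0.134 0.082] [0.587 0.142 0.083]
184 [0.584 0.127 0.076] [0.585 0.135 0.077] [0.588 0.143 0.078]
186 [0.584 0.128 0.07 ] [0.586 0.135 0.072] [0.588 0.143 0.073]
188 [0.582 0.129 0.064] [0.585 0.137 0.066] [0.585 0.145 0.066]
190 [0.582 0.13  0.058] [0.584 0.138 0.06 ] [0.586 0.146 0.061]
192 [0.583 0.131 0.054] [0.585 0.139 0.055] [0.574 0.151 0.047]
194 [0.579 0.133 0.046] [0.58  0.141 0.046] [0.578 0.151 0.044]
196 [0.586 0.131 0.045] [0.586 0.14  0.045] [0.587 0.148 0.046]
198 [0.593 0.13  0.045] [0.595 0.137 0.047] [0.593 0.147 0.045]
0.018 [[359.05685405 203.67358501]]
0.04 [[360.55463558 195.79813745]]
0.05 [[361.25084829 192.13739883]]
0.06 [[361.95697574 188.42452782]]
```

The tool passed over the box without touching it. The depth image puts the fingertips at about z = 0.053 m, while the reported TCP is at 0.018 m. I'll check this offset by touching the free table behind the box.

```bash
python3 - <<'E'
from h import *
from rig import *
s=state()
manip.move_straight(np.r_[s["tool_pos"][:2],.04],rate=.15)
manip.move_straight(np.r_[b2w(-.018,.335),.04],rate=.25)
manip.move_straight(np.r_[b2w(-.018,.335),.005],rate=.1)
r=manip.move_straight(np.r_[b2w(-.018,.335),-.045],rate=.03,until_force=4)
s=state();print(r,s["t"],s["tool_pos"],s["force"])
c=vision.capture("scene");cv2.imwrite("pics/p3s.png",cv2.resize(c["color"][90:240,320:470],None,fx=4,fy=4,interpolation=cv2.INTER_CUBIC));pickle.dump(c,open("p3.pkl","wb"))
E
```

```text
True 8.7667 [ 0.5467051   0.29867141 -0.03013272] [-3.60860374 -2.16014851 12.52512355]
```

View pics/p3s.png

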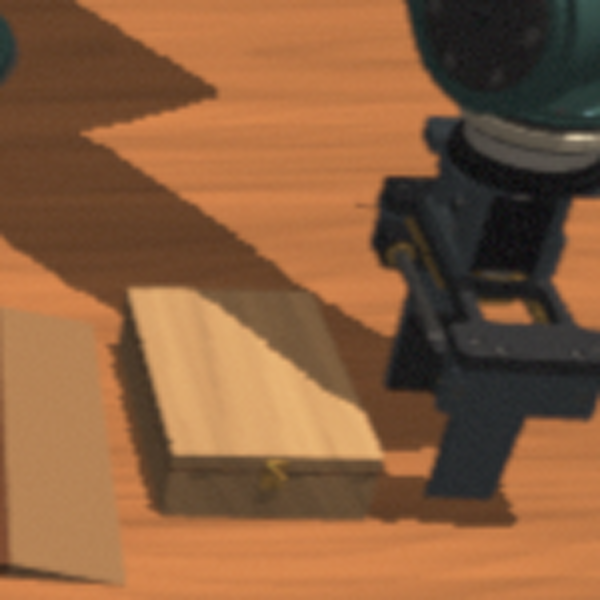

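```bash
python3 - <<'E'
from h import *
c=pickle.load(open("p3.pkl","rb"));P=cloud(c)
# near finger px: crop(430-520,415-495)/4 +(320,90)
for v in range(192,218,2):
    row=P[v,420:456]; print(v,[f"{a[0]:.3f},{a[1]:.3f},{a[2]:.3f}" for a in row[6:30:4]])
print(b2w(-.018+.059,.335),b2w(-.018+.059,.335+.016),b2w(-.018+.059,.335-.016))
E
```

```text
192 ['0.518,0.305,-0.000', '0.624,0.253,0.082', '0.626,0.260,0.084', '0.626,0.269,0.083', '0.628,0.276,0.084', '0.628,0.284,0.084']
194 ['0.526,0.302,-0.000', '0.525,0.312,-0.002', '0.604,0.275,0.061', '0.606,0.282,0.063', '0.607,0.290,0.063', '0.609,0.297,0.064']
196 ['0.534,0.299,0.001', '0.535,0.308,0.001', '0.606,0.275,0.057', '0.606,0.284,0.057', '0.606,0.292,0.057', '0.605,0.301,0.056']
198 ['0.542,0.296,0.001', '0.594,0.275,0.043', '0.605,0.277,0.051', '0.605,0.286,0.051', '0.606,0.294,0.051', '0.608,0.301,0.053']
200 ['0.550,0.293,0.001', '0.597,0.274,0.040', '0.604,0.279,0.045', '0.605,0.287,0.045', '0.607,0.294,0.047', '0.605,0.304,0.045']
202 ['0.555,0.291,-0.000', '0.601,0.274,0.037', '0.604,0.281,0.039', '0.605,0.288,0.040', '0.606,0.296,0.041', '0.606,0.305,0.040']
204 ['0.565,0.287,0.002', '0.603,0.274,0.033', '0.604,0.282,0.034', '0.604,0.290,0.034', '0.606,0.298,0.035', '0.608,0.306,0.036']
206 ['0.569,0.286,-0.000', '0.602,0.276,0.027', '0.601,0.285,0.026', '0.603,0.293,0.027', '0.605,0.300,0.029', '0.571,0.331,-0.000']
208 ['0.577,0.283,0.001', '0.601,0.278,0.020', '0.602,0.286,0.021', '0.604,0.293,0.023', '0.605,0.301,0.023', '0.576,0.329,-0.002']
210 ['0.594,0.275,0.009', '0.603,0.278,0.017', '0.603,0.287,0.016', '0.606,0.294,0.018', '0.603,0.305,0.016', '0.588,0.323,0.003']
212 ['0.598,0.274,0.007', '0.601,0.281,0.009', '0.601,0.290,0.009', '0.601,0.298,0.009', '0.603,0.306,0.010', '0.592,0.322,0.000']
214 ['0.598,0.275,0.001', '0.599,0.284,0.001', '0.601,0.292,0.003', '0.601,0.300,0.003', '0.603,0.308,0.004', '0.600,0.318,0.002']
216 ['0.604,0.273,0.000', '0.605,0.282,0.001', '0.605,0.291,0.000', '0.605,0.299,0.000', '0.604,0.308,-0.000', '0.605,0.317,-0.000']
[0.60534913 0.29154896] [0.60729072 0.30743071] [0.60340754 0.2756672 ]
```

```bash
echo 'DZ=-.031  # command z = tip z + DZ' >>h.py; python3 - <<'E'
from h import *
from rig import *
def P(m,r): s=state(); print(m,r,round(s["t"],2),w2b(s["tool_pos"]).round(4),(s["tool_pos"][2]-DZ).round(4),s["force"].round(1))
def go(y,z,rate=.06):
    r=manip.move_straight(np.r_[b2w(-.018,y),z+DZ],rate=rate,until_force=28); P((y,z),r); return r
go(.335,.014)
for y in (.27,.235,.2,.172):
    if go(y,.014): break
c=vision.capture("scene");cv2.imwrite("pics/p4s.png",c["color"])
E
```

```text
(0.335, 0.014) False 9.19 [-0.0177  0.3352] 0.0144 [-0.4  0.  -0.1]
(0.27, 0.014) False 10.43 [-0.0181  0.2701] 0.014 [ 0.6  0.2 -0.1]
(0.235, 0.014) False 11.16 [-0.018   0.2348] 0.014 [0.4 0.3 0.6]
(0.2, 0.014) False 11.89 [-0.0181  0.1998] 0.014 [ 0.6 -0.3  0.1]
(0.172, 0.014) False 12.51 [-0.0181  0.1713] 0.014 [-0.7  0.2 -0. ]
```

View pics/p4s.png

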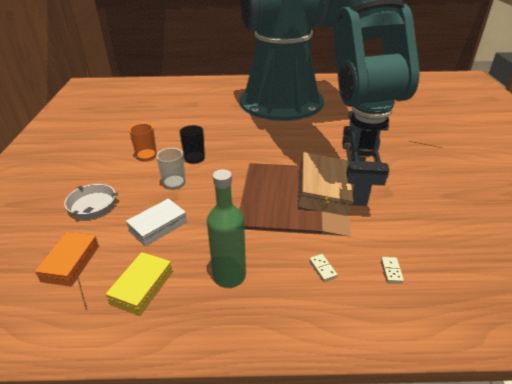

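The box now sits on the ramp crest with its rear edge still on the table, at about pixel (327,180). I'll push on and raise the fingers with it.

```bash
python3 - <<'E'
from h import *
from rig import *
def P(m,r): s=state(); print(m,r,round(s["t"],2),w2b(s["tool_pos"]).round(4),(s["tool_pos"][2]-DZ).round(4),s["force"].round(1))
def go(y,z,rate=.05):
    r=manip.move_straight(np.r_[b2w(-.018,y),z+DZ],rate=rate,until_force=28); P((y,z),r); return r
for y,z in ((.164,.0145),(.144,.018),(.124,.0215),(.104,.025),(.085,.0255),(.075,.0255)):
    if go(y,z): break
c=vision.capture("scene");cv2.imwrite("pics/p5s.png",c["color"]);pickle.dump(c,open("p5.pkl","wb"))
print(toprect(c,240,340,150,230,.048,.062,.055))
E
```

```text
(0.164, 0.0145) False 12.87 [-0.0179  0.1639] 0.0146 [ 0.3 -0.6 -0.1]
(0.144, 0.018) False 13.43 [-0.018   0.1437] 0.018 [ 0.8  0.2 -0. ]
(0.124, 0.0215) False 13.98 [-0.0179  0.1237] 0.0216 [-0.8 -1.   0.7]
(0.104, 0.025) False 14.54 [-0.018   0.1037] 0.0251 [-0.3  0.2  0.3]
(0.085, 0.0255) False 15.07 [-0.0179  0.0847] 0.0255 [-0.   0.1 -0.1]
(0.075, 0.0255) False 15.43 [-0.018   0.0747] 0.0255 [-0.3 -0.6  0.4]
(array([ 0.51111035, -0.01498072]), 169.8959197998047, 146.1494903564453, -6.9576416015625)
```

View pics/p5s.png

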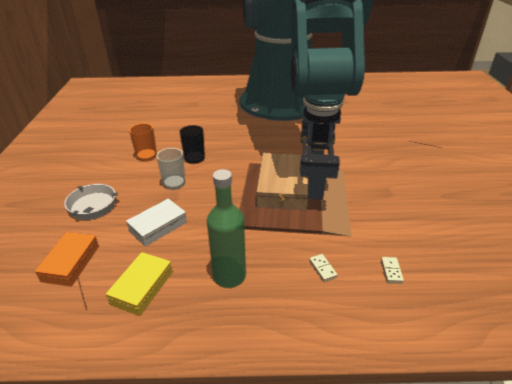

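```bash
python3 - <<'E'
from h import *
from rig import *
manip.move_straight(np.r_[b2w(-.018,.105),.0255+DZ],rate=.1)
manip.move_straight(np.r_[b2w(-.018,.125),.14+DZ],rate=.2)
manip.move_pose([.6211,-.3048,.12+DZ],down(43))
s=state();print(s["t"],s["tool_pos"],s["force"])
for n in("top","scene"):
    c=vision.capture(n);cv2.imwrite(f"pics/p6{n}.png",c["color"]);pickle.dump(c,open(f"p6{n}.pkl","wb"))
    w=(150,270,145,270) if n=="top" else (240,340,150,230)
    r=toprect(c,*w,.048,.065,.055);print(n,r,w2b(r[0]))
E
```

```text
18.1667 [ 0.62088609 -0.3040349   0.08846169] [-0.70906273 -0.15843661  0.55568775]
top (array([ 0.50303506, -0.03122126]), 160.76113891601562, 110.22664642333984, -6.928871154785156) [-0.0213899   0.00219934]
scene (array([ 0.50879456, -0.03318375]), 169.70849609375, 109.45046997070312, -6.9576416015625) [-0.01543482  0.00095026]
```

View pics/p6scene.png

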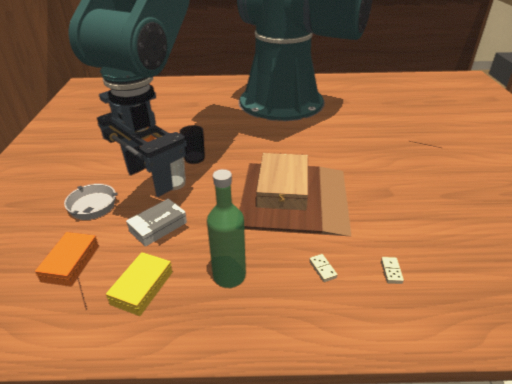

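View pics/p6top.png

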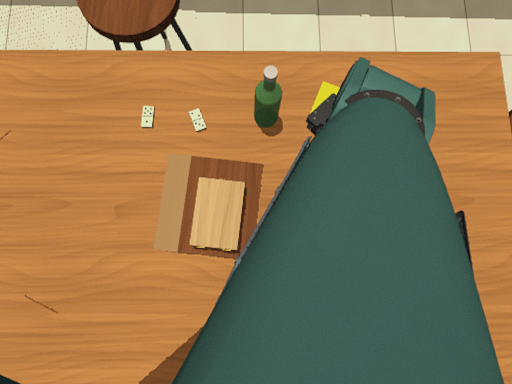

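```bash
python3 - <<'E'
from h import *
from rig import *
p=[.6211,-.3048]
print(manip.move_straight(np.r_[p,.008+DZ],rate=.1,until_force=8))
claw.grasp(f_grip=15)
s=state();print(s["t"],s["tool_pos"],s["force"],s["grip_width"], s["grip_width"]*91)
print(manip.move_straight(np.r_[p,.03+DZ],rate=.08))
s=state();print(s["t"],s["force"],s["grip_width"])
c=vision.capture("scene");cv2.imwrite("pics/p7s.png",cv2.resize(c["color"][110:270,80:260],None,fx=4,fy=3.7))
E
```

```text
False
20.0667 [ 0.62115696 -0.30484653 -0.02280454] [-1.94446456  0.67269223  2.95986972] 0.6948064264966699 63.22738481119696
False
20.4917 [-0.49038457 -0.24067893 -1.88489799] 0.6997703180050051
```

View pics/p7s.png

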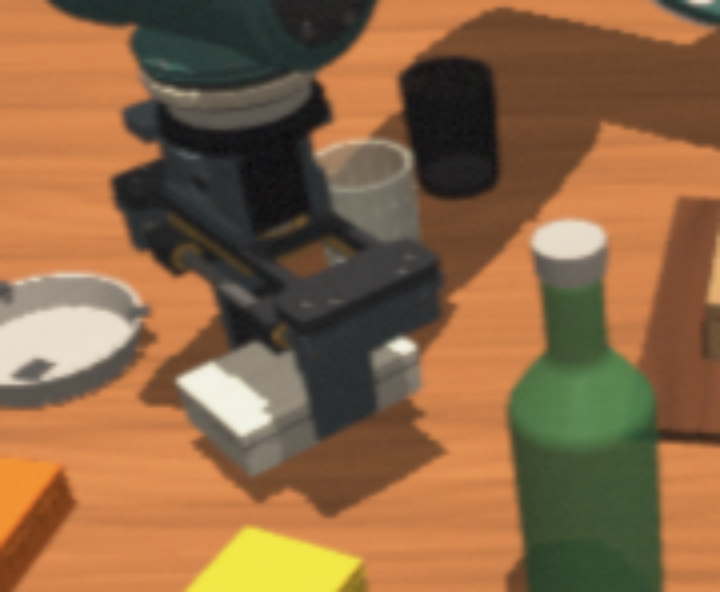

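```bash
python3 - <<'E'
from h import *
from rig import *
b=np.array([.5030,-.0312]);q=down(83.05)
manip.move_straight([.6211,-.3048,.16+DZ],rate=.2)
manip.move_pose(np.r_[b,.12+DZ],q)
manip.move_straight(np.r_[b,.069+DZ],rate=.1)
c=vision.capture("scene");cv2.imwrite("pics/p8s.png",cv2.resize(c["color"][110:250,200:380],None,fx=4,fy=4))
s=state();print(s["t"],s["tool_pos"],s["force"])
E
```

```text
23.2 [ 0.50348474 -0.0313519   0.03846038] [ 0.94041826 -0.47636338 -1.75204297]
```

View pics/p8s.png

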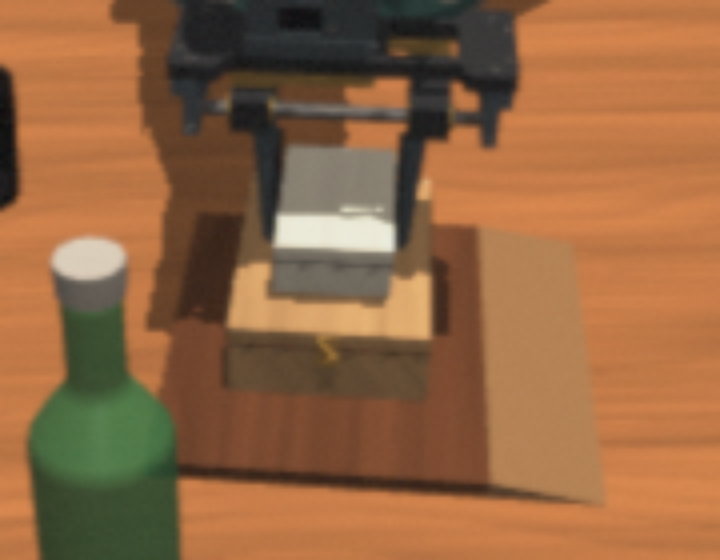

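```bash
python3 - <<'E'
from h import *
from rig import *
b=np.array([.5030,-.0312])
r=manip.move_straight(np.r_[b,.056+DZ],rate=.012,until_force=3)
s=state();print(r,s["t"],s["tool_pos"][2]-DZ,s["force"])
if r:
    claw.let_go(); s=state();print(s["t"],s["force"],s["grip_width"])
    manip.move_straight(np.r_[b,.15+DZ],rate=.15)
    manip.move_pose([.466,-.294,.15+DZ],down(90))
    s=state();print(s["t"])
    for n in("scene","top"):
        c=vision.capture(n);pickle.dump(c,open(f"p9{n}.pkl","wb"));cv2.imwrite(f"pics/p9{n}.png",c["color"])
        w=(150,270,145,270) if n=="top" else (240,340,130,230)
        print(n,toprect(c,*w,.081,.095,.087), toprect(c,*w,.049,.063,.055))
E
```

```text
True 23.8167 0.06286184256349328 [ 1.14237888 -0.03620756  2.23733887]
24.4167 [ 0.31533426 -0.04039653 -0.40710574] 1.002585137954502
26.1833
scene (array([ 0.51051645, -0.03354185]), 114.21269989013672, 64.33885192871094, -7.5520477294921875) (array([ 0.5089903 , -0.03320763]), 169.68898010253906, 109.45046997070312, -6.9576416015625)
top (array([ 0.50457947, -0.03134912]), 104.95174407958984, 65.30279541015625, -6.925994873046875) (array([ 0.50206412, -0.03094901]), 162.75462341308594, 109.92039489746094, -6.928871154785156)
```

View pics/p9scene.png

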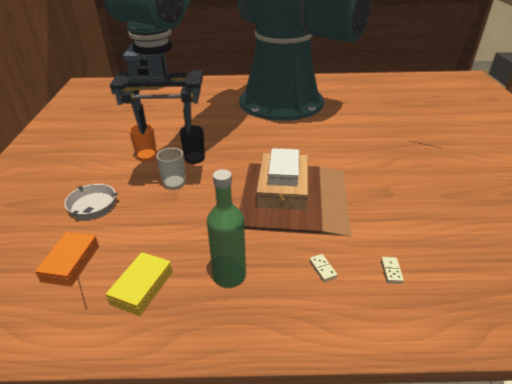

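View pics/p9top.png

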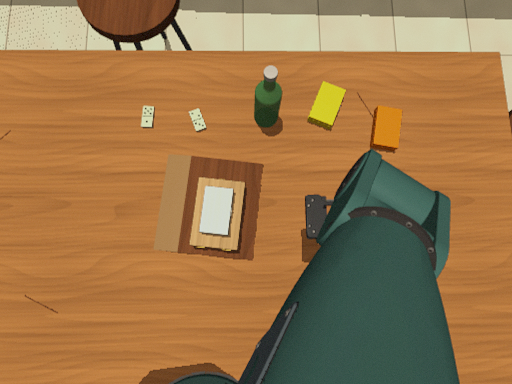

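```bash
python3 - <<'E'
from h import *
from rig import *
p=[.4655,-.2940]
print(manip.move_straight(np.r_[p,.034+DZ],rate=.1,until_force=6))
claw.grasp(f_grip=18)
s=state();print(s["t"],s["tool_pos"],s["force"],s["grip_width"]*91)
manip.move_straight(np.r_[p,.06+DZ],rate=.08)
s=state();print(s["t"],s["force"],s["grip_width"]*91)
c=vision.capture("scene");cv2.imwrite("pics/p10s.png",cv2.resize(c["color"][80:230,100:260],None,fx=4,fy=4))
E
```

```text
False
28.1583 [ 0.46567157 -0.29418824  0.00314946] [ 0.16992326 -1.85520395  1.22176406] 61.1447697208249
28.6333 [ 0.03481595  1.05560385 -3.26032528] 61.4444270830933
```

View pics/p10s.png

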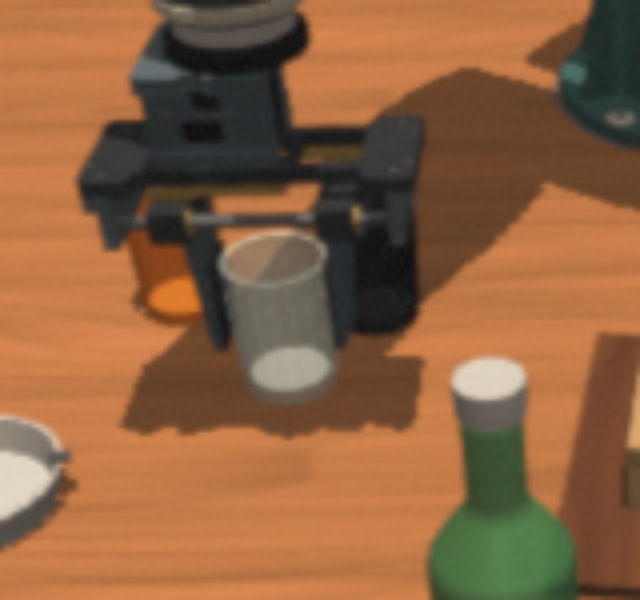

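```bash
python3 - <<'E'
from h import *
from rig import *
manip.move_straight([.4655,-.2940,.2+DZ],rate=.2)
b=[.5046,-.0313]
manip.move_pose(np.r_[b,.17+DZ],down(90))
manip.move_straight(np.r_[b,.13+DZ],rate=.1)
s=state();print(s["t"],s["tool_pos"],s["force"],s["grip_width"]*91)
c=vision.capture("scene");cv2.imwrite("pics/p11s.png",cv2.resize(c["color"][80:230,210:370],None,fx=4,fy=4));pickle.dump(c,open("p11.pkl","wb"))
P=cloud(c)[80:230,210:370].reshape(-1,3)
z=.13-.034
print("expected proj base centre/rim centre", (proj(c,[np.r_[b,z],np.r_[b,z+.085]])-[210,80])*4)
E
```

```text
31.125 [ 0.50472678 -0.03169085  0.09907857] [-0.56135232  0.45848266 -1.94581087] 61.21253588654289
expected proj base centre/rim centre [[296.49417154 308.1723109 ]
 [301.9226655  171.10594396]]
```

View pics/p11s.png

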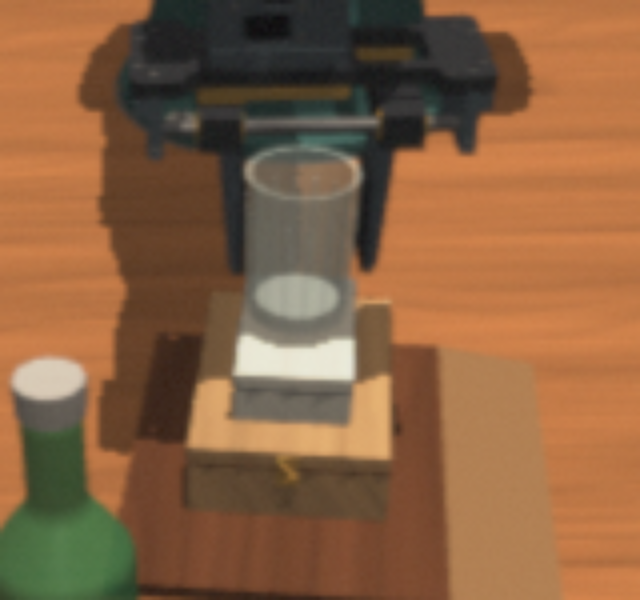

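The tumbler hangs upright. Its rim centre is at crop pixel (303,173), against (302,171) expected, and it is centred over the tin. I'll lower it until contact.

```bash
python3 - <<'E'
from h import *
from rig import *
b=[.5046,-.0313]
r=manip.move_straight(np.r_[b,.113+DZ],rate=.012,until_force=3)
s=state();print(r,s["t"],s["tool_pos"][2]-DZ,s["force"])
c=vision.capture("scene");cv2.imwrite("pics/p12s.png",cv2.resize(c["color"][80:230,210:370],None,fx=4,fy=4))
E
```

```text
True 32.0 0.12105250664312087 [-1.70740943 -1.44278931  5.62615522]
```

View pics/p12s.png

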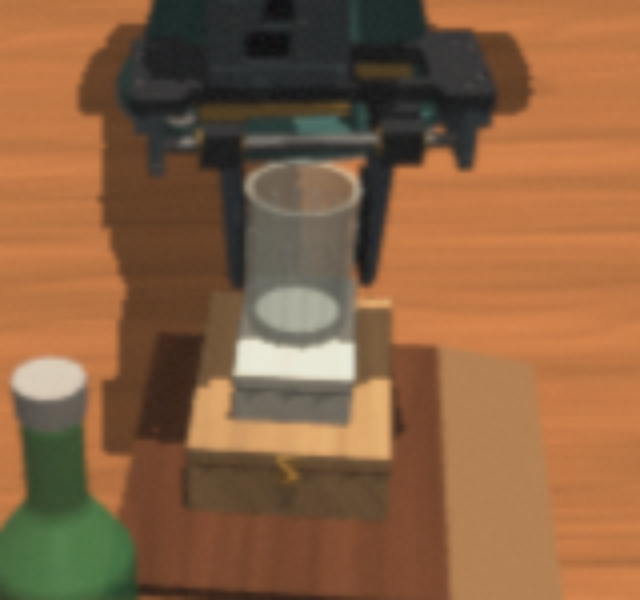

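Contact came at tip height 0.121 m, as predicted. I'll release, retreat and check.

```bash
python3 - <<'E'
from h import *
from rig import *
b=[.5046,-.0313]
claw.let_go()
manip.move_straight(np.r_[b,.26+DZ],rate=.12)
manip.move_pose([.42,-.4,.30],down(90))
s=state();print(s["t"],s["grip_width"])
for n in("scene","top"):
    c=vision.capture(n);pickle.dump(c,open(f"p13{n}.pkl","wb"));cv2.imwrite(f"pics/p13{n}.png",c["color"])
    u0,u1,v0,v1=(150,300,120,270) if n=="top" else (230,350,80,230)
    print(n,"tin",toprect(c,u0,u1,v0,v1,.081,.095,.087),"box",toprect(c,u0,u1,v0,v1,.049,.063,.055))
    P=cloud(c)[v0:v1,u0:u1].reshape(-1,3);q=P[(P[:,2]>.163)&(P[:,2]<.182)]
    print("rim",len(q),cv2.minEnclosingCircle((q[:,:2]*1000).astype(np.float32)))
E
```

```text
35.425 0.9984434318548618
scene tin (array([ 0.51186499, -0.03372064]), 110.60693359375, 64.33885192871094, -7.5520477294921875) box (array([ 0.50889728, -0.03319628]), 169.50155639648438, 109.45046997070312, -6.9576416015625)
rim 336 ((624.0779418945312, -84.76527404785156), 161.61734008789062)
top tin (array([ 0.50457629, -0.03137392]), 104.8985366821289, 65.25631713867188, -7.115966796875) box (array([ 0.50302344, -0.03100301]), 160.83692932128906, 109.79613494873047, -6.928871154785156)
rim 214 ((504.0700988769531, -31.159677505493164), 30.692432403564453)
```

View pics/p13scene.png

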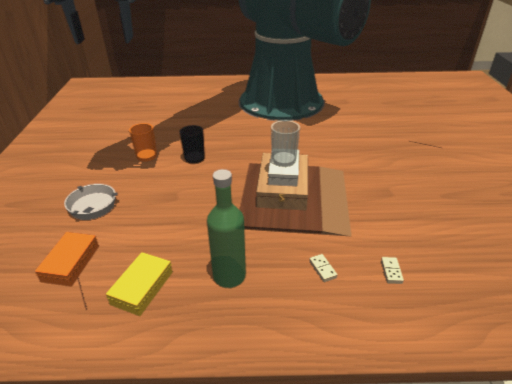

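View pics/p13top.png

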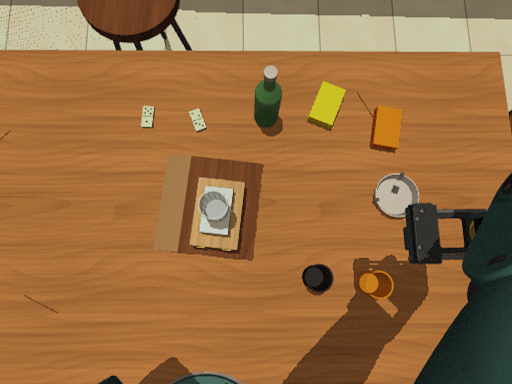

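The pile is centred to within 2 mm: rim (0.504,-0.031), tin (0.5046,-0.031), box (0.503,-0.031). It stands upright at pixel (285,165) in the scene view, and the bystanders look unmoved. I'm handing the job in.

```bash
python3 -c "
from rig import *
job_done(); print(state()['t'])"
```

```text
the job is handed in; nothing more can be done
the job is handed in; nothing more can be done
```

The job is handed in: the box is on the board's flat top, with the bare-metal tin on it and the clear glass tumbler on the tin. I slid the box up the bevel with open fingers that rose as it climbed. I lowered the tin and the glass slowly until they made contact, then let go. It took about 35.5 s.

- **Position:** In the last top view the centres of box, tin and glass rim agree within 2 mm. The box is about 2 mm off the board's centre along y, which leaves over 30 mm to the bevel, and it is aligned with the board.
- **Bystanders:** The bottle, ashtray and dominoes look unmoved in the last pictures. I did not measure them again.

Some checks failed or disagreed:
- **Fingertip height:** The fingertips sit about 31 mm higher than the reported TCP. My first push therefore passed over the box without touching it. A light touch on the table (12.5 N) gave the offset, and I corrected for it from then on.
- **Scene view:** It puts the box and tin 6–7 mm further out in x than the top view does, and its outlines come out too long. I relied on the top view, whose sizes match those given.
- **Scene rim fit:** The circle fit to the glass rim in the last scene view failed because it picked up other points. The rim check rests on the top view and the pictures.

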